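# Release the dark sling stone from the lever chute

### The job

Let the dark stone out of the wooden chute into the orange basket: press the red lever pad on that stone's side right down with the fingertips, so that the linked blue flap swings up, and keep it down until the stone lies in the basket. Then ease the pad slowly back up, taking about two seconds, so that the flap shuts fully without slamming. Leave the pale stone behind its shut flap, do not touch the stones or flaps, and do not disturb the jar, brush or potsherd.

Things in the scene. Friction and masses are not known exactly. Their poses are not given: they have to be found in the camera images.
- chute: fixed plywood two-lane chute, 181 x 160 mm, 195 mm high at its back wall, lanes open on top. Origin: its foot on the table. x: the way the stones roll (away from the robot), y: to the left lane. Lanes at y = +50 (left) and -50 mm (right), sloping 15 degrees; back wall at x = -66 mm, lip at x = +115 mm, 85 mm up. Outside each side wall a steel lever along x, pivot at x = 0, 115 mm up
- pad_left (a point): centre of the top face of the left red lever pad (52 mm along the chute's x, 44 mm along y, 10 mm thick). At rest level, 123 mm above the table, at x = -170, y = +98 mm of the chute, free air below. Pressed, it goes down 47 mm to the lever's stop, on an arc of 170 mm radius about the pivot
- pad_right (a point): the same for the right red lever pad, at y = -98 mm of the chute
- lever_left (a joint): angle of the left lever in rad: 0 at rest (spring holds it up), grows as the pad is pressed down, stop at 0.28. The return spring, with the flap's weight, needs 2 to 8 N at the pad, most when fully down; let go, the pad flies up and the flap slams
- lever_right (a joint): the same for the right lever
- flap_left (a joint): angle of the left lane's flap in rad: 0 shut, 1.2 wide open at the lever's stop (always 4.3 times the lever's angle). The stone can pass from about 0.85 on
- flap_right (a joint): the same for the right lane's flap
- panel_left: blue barred flap (open frame with one middle bar) of the left lane, 70 mm long, 44 mm wide, 4 mm thick, hanging across the lane's lower end from a hinge 163 mm above the table, at x = +78 mm of the chute. Origin on its hinge. It swings up and outward (+x), moved by the left lever
- panel_right: the same for the right lane
- dark_stone_center (a point): centre of the dark, nearly black, round stone, 40 mm across, about 90 g; it lies in one of the two lanes (which one varies) against the shut flap and rolls out by itself when the flap is up. The orange basket that catches it is fixed below the chute's lip: 200 mm along the chute's x, 270 mm along y, 62 mm high, its centre 195 mm ahead of the chute's origin, floor about 5 mm above the table
- pale_stone_center (a point): centre of the pale cream round stone, 40 mm across, about 90 g, in the other lane; it must stay there
- dark_stone: the dark stone as a body (its origin turns with it: use point dark_stone_center for its place)
- jar: bystander: small closed jar with a white cap, 38 mm across, 58 mm high, loose, standing about midway between the two lever pads. Origin: centre of its underside
- brush: bystander: finds brush, 170 mm long, lying loose on the table at the left of the chute. Origin: underside, mid-length
- sherd: bystander: terracotta potsherd, about 66 by 40 mm, 9 mm thick, lying loose on the table at the right of the chute. Origin: underside
- pale_stone: the pale stone as a body (use point pale_stone_center for its place)
Things that resemble listed ones, but are neither listed nor needed, are in the scene too. What is shaped like the dark_stone but turquoise or yellow is not meant.

How it is judged:
By the outcome, as a careful person would: the job done as asked, in the order asked, and still so for the second after the job is handed in, with the robot touching nothing.
It also fails if it takes over 34 s, if anything falls off the work surface, if the arm or the gripper's body presses on something with over 40 N, if the wrist force passes 120 N, or if a joint passes its speed limit or range.

### The arm

A 6-joint arm with a two-finger parallel gripper is mounted at the origin on the work surface. World frame = base frame: x ahead of the robot, y to its left, z up, the work surface at z = 0. Lengths are in m, angles in degrees, forces in N, time in s.
With the tool pointing down it reaches from about 0.3 to 0.85 m from the base axis. Payload 5.4 kg.
Tool frame: the origin (TCP) lies midway between the tips of the shut fingers; the grasp point (between the pads) lies 19 mm behind it; z points along the fingers, y is the line along which they close (so a half turn about z gives the same grasp; the last joint's range is limited). The gripper opens to 85 mm and grips with 20 to 120 N. Pads are 22 mm wide; open, the fingers measure 114 mm over their backs; the gripper's body (76 mm by 85 mm) begins 54 mm behind the grasp point. The pads swing forward as they close: fully open they stand 13 mm farther back than shut.
Start: joints at [52.191, 9.076, 91.501, -0, 79.423, -12.038], TCP at [0.25, 0.518, 0.231] pointing down, gripper open.
Joint ranges: [-166.64, 166.64], [-54.1, 131.32], [10.49, 154.53], [-73.88, 253.88], [9.74, 151.15], [-171.62, 171.62]. Speed limits (degrees/s): [147.25, 147.25, 180, 180, 180, 180].

### API

Orientations are given as a 3x3 rotation matrix whose columns are the frame's x, y, z axes.
In Python, from rig import env gives the robot as it stands. The module is installed in compiled form; this text tells all that it offers. Calls block until the motion is done:
- env.move_pose(position, orientation): joint-space move of the TCP to a pose.
- env.servo_line(position, frame=None, vel=0.15): straight line of the TCP; frame=None keeps the orientation; vel is the mean speed in m/s.
- env.goto_joints(angles): joint-space move.
- env.command_gripper(opening, grasp_force=None): finger opening in m; grasp_force is the grip in N (None keeps the last); returns when the fingers have stopped.
- env.sleep(seconds).
- env.inverse_kinematics(position, orientation): joint angles nearest the present ones, or None.
- env.sense(): the state.
- env.grab_frame(name): name is "side" or "top"; returns (picture, depth): 480x640x3 uint8, red, green, blue; 480x640 float32, m along the optical axis (not along the pixel's ray), 0 where there is no reading.
- env.calibration(name): a dict with "fx", "fy", "cx", "cy" (pixels), "dist_coeffs" ([k1, k2, p1, p2, k3] as OpenCV has them; the pictures are not rectified), "origin" and "orientation" of the camera in the world. Camera axes: x right, y up, looking along -z (the intrinsics and any distortion apply to the point x, -y, -z); pixel columns grow to the right and rows downward; lengths in m; the calibration is good to about 2 mm. A picture is of the moment at which its call begins. calibration takes no time and is no camera call.
A pose or a line that the arm cannot do raises env.PlanningError and nothing moves.
- env.job_done(): hands the job in; it is judged then, once.
The state is a dict: "time_s": time; "joint_pos": joint angles; "joint_velocities": joint speeds; "joint_torque": joint torques, N m; "tcp_pos": TCP position; "ee_rot": TCP orientation; "ft_force": force on the tool from outside, world axes, zero at the start; "moment": the same for the moment, N m; "finger_gap": finger opening in m; "gripper_force": force on a finger pad.
Only numpy, scipy, OpenCV 4.12 (cv2) and the standard library are available. Lean on these libraries where they do the work, as an engineer would, in place of code of your own. Each camera call takes 0.05 s, during which the arm holds its last target. There are 200 camera calls.

## Working session

There is one attempt and no reset: what is moved stays moved. The work goes in short steps, each a Python script; the robot and the scene stay as the last script left them, time stands still between calls to the robot, and variables do not carry over. Pictures are saved under pics/ and viewed, at most 10 in all, crops included, and the job is handed in when it is done.

```bash
mkdir -p pics
python3 - <<'E'
from rig import env
import cv2,numpy as np
for n in("top","side"):
    p,d=env.grab_frame(n); cv2.imwrite(f"pics/{n}0.png",p[:,:,::-1]); np.savez(f"{n}0.npz",p=p,d=d)
    print(n,env.calibration(n))
s=env.sense();print(s["time_s"],s["tcp_pos"],s["ee_rot"],s["ft_force"])
E
```

```text
top {'fx': 595.4158553364235, 'fy': 595.4158553364235, 'cx': 325.1307413194762, 'cy': 240.38280591126835, 'dist_coeffs': array([-0.03351098,  0.        ,  0.        ,  0.        ,  0.        ]), 'origin': array([0.51399613, 0.02814413, 1.23633241]), 'orientation': array([[ 2.63968153e-02,  9.95554739e-01, -9.04100127e-02],
       [-9.99649945e-01,  2.64503058e-02, -6.06655228e-04],
       [ 1.78741400e-03,  9.03943780e-02,  9.95904444e-01]])}
side {'fx': 480.735485290316, 'fy': 480.735485290316, 'cx': 315.70047713799784, 'cy': 238.31501446429755, 'dist_coeffs': array([0.01000147, 0.        , 0.        , 0.        , 0.        ]), 'origin': array([ 0.46509375, -0.50550874,  0.68949791]), 'orientation': array([[ 0.96349544,  0.17307597, -0.20425781],
       [-0.2669236 ,  0.67998526, -0.68291422],
       [ 0.02069626,  0.71250597,  0.70136076]])}
0.1 [0.24968139 0.51734867 0.23039787] [[-9.00528110e-01  4.34796514e-01 -1.05565721e-03]
 [ 4.34797657e-01  9.00527105e-01 -1.38948779e-03]
 [ 3.46503488e-04 -1.71027009e-03 -9.99998477e-01]] [-0.14908053 -0.09356972  0.30813991]
```

View pics/top0.png

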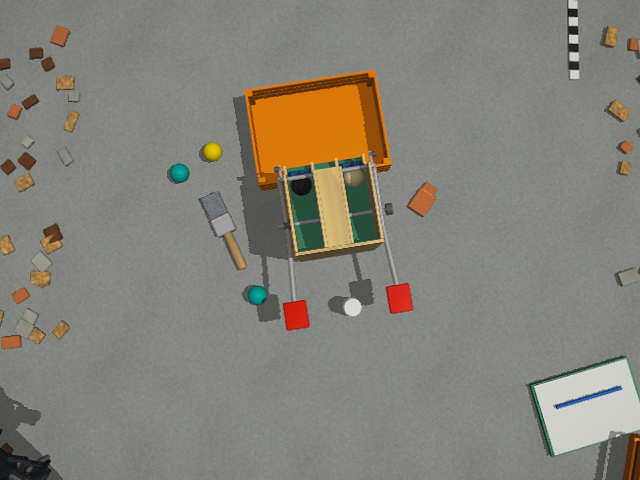

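View pics/side0.png

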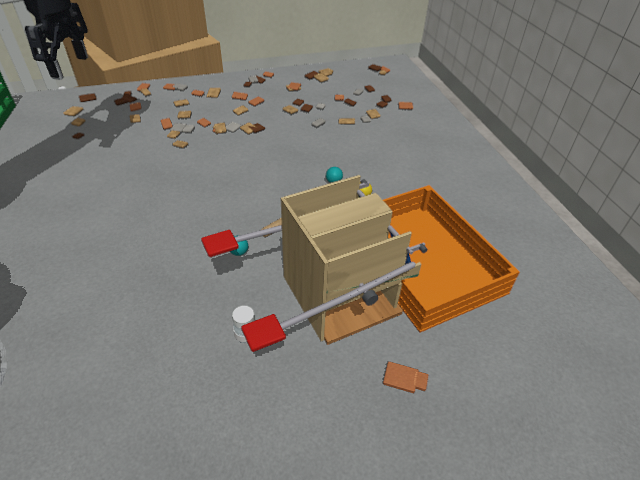

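Left lane: dark stone at top (302,185). Right lane: pale stone at (353,177). The teal balls at (179,173) and (258,295) and the yellow one at (212,152) lie outside the chute, so they aren't meant. The dark stone is therefore on the left (image left = +y), and its pad is the red one at (296,315). I'll confirm that in a crop and locate both pads.

```bash
cat > h.py <<'E'
import cv2,numpy as np
from rig import env
def ray(n,uv):
    c=env.calibration(n);K=np.array([[c["fx"],0,c["cx"]],[0,c["fy"],c["cy"]],[0,0,1]])
    x,y=cv2.undistortPoints(np.array([[uv]],float),K,c["dist_coeffs"])[0,0]
    return c["origin"],c["orientation"]@np.array([x,-y,-1])
def plane(n,uv,z):
    o,d=ray(n,uv);return o+d*(z-o[2])/d[2]
def reds(p):
    p=p.astype(int)
    m=((p[...,0]>150)&(p[...,1]<50)&(p[...,2]<50)).astype(np.uint8)
    k,l,s,c=cv2.connectedComponentsWithStats(m)
    return [(c[i],s[i,4]) for i in range(1,k) if s[i,4]>150]
E
python3 - <<'E'
from h import *
for n in("top","side"):
    f=np.load(n+"0.npz")
    for c,a in reds(f["p"]): print(n,c,a,plane(n,c,.123).round(4),f["d"][int(c[1]),int(c[0])])
p=np.load("top0.npz")["p"][140:340,230:430,::-1]
cv2.imwrite("pics/crop.png",cv2.resize(p,(600,600),interpolation=cv2.INTER_CUBIC))
E
```

```text
top [398.84628975 297.67844523] 566 [ 0.5116 -0.1113  0.123 ] 1.1099696
top [295.7689769  314.74257426] 606 [0.475  0.0797 0.123 ] 1.106311
side [219.10630631 241.86486486] 555 [0.4726 0.0775 0.123 ] 0.79734284
side [262.90899123 331.34429825] 912 [ 0.5089 -0.1146  0.123 ] 0.6749675
```

View pics/crop.png

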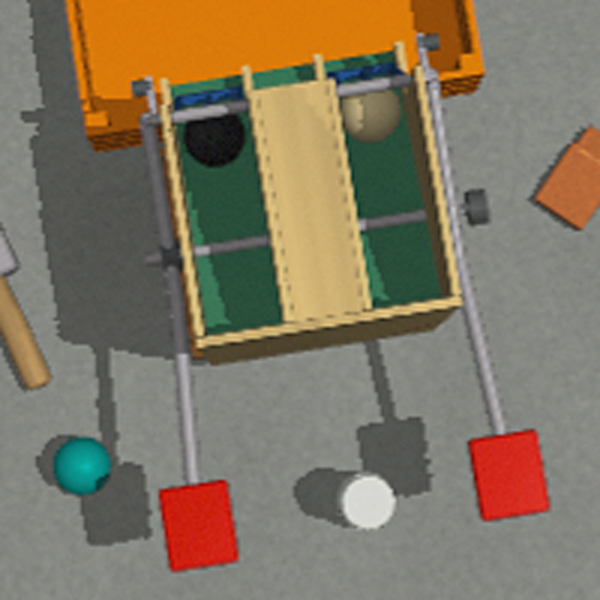

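The crop shows the dark stone in the left lane at (213,135) and the pale one on the right at (371,112). The left pad is at crop (199,525), about (0.474, 0.079). Next I shut the gripper and hover above it.

```bash
cat >> h.py <<'E'
yaw=np.arctan2(.0366,.191);c,s=np.cos(yaw),np.sin(yaw)
cx=np.array([c,s,0]);cy=np.array([-s,c,0])
R=np.column_stack([-cx,cy,[0,0,-1]])
P=np.array([.474,.0788,0])-.004*cx
def at(dx,z): return P+dx*cx+[0,0,z]
E
python3 - <<'E'
from h import *
env.command_gripper(0.0)
env.move_pose(at(0,.19),R); env.servo_line(at(0,.140))
p,_=env.grab_frame("side");p=p[140:370,150:450,::-1]
cv2.imwrite("pics/hov.png",cv2.resize(p,(780,598)))
s=env.sense();print(s["time_s"],s["tcp_pos"],s["ft_force"],s["finger_gap"])
E
```

```text
3.1917 [0.47077684 0.07827728 0.1410266 ] [0.22257682 0.33592222 0.61244273] 8.92671042740761e-05
```

View pics/hov.png

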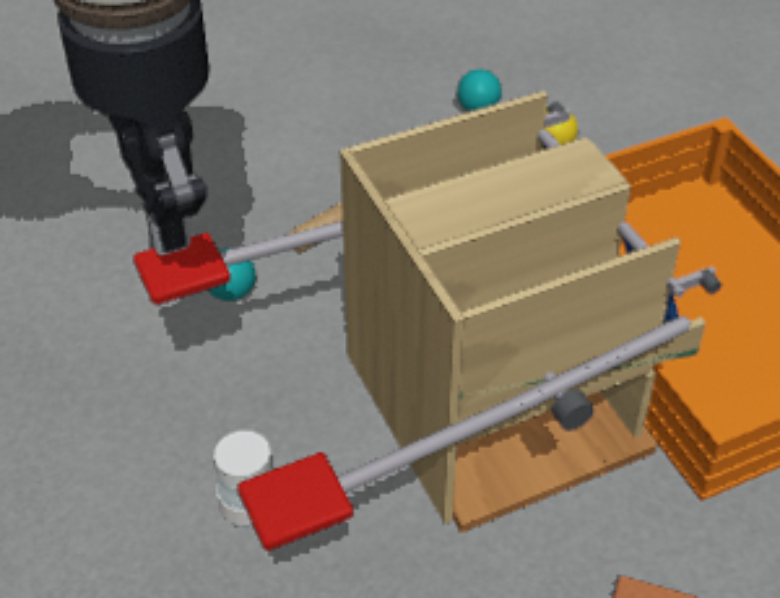

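The shut fingertips (crop 172,250) stand over the left pad, whose centre is at (182,268), with clear air all round. Now I press down until the stop shows in the wrist force.

Run:
```python
from h import *
env.servo_line(at(0,.121),vel=.04)
f=lambda:env.sense()["ft_force"][2]
print("touch",f())
env.servo_line(at(.003,.088),vel=.06);print(.088,f())
z=.088
while z>.070:
    z-=.002;env.servo_line(at(.0035,z),vel=.03);F=f();print(round(z,3),F.round(2))
    if F>16:break
env.sleep(1.0)
s=env.sense();print(s["time_s"],s["tcp_pos"],s["ft_force"])
for n in("top","side"):
    p,_=env.grab_frame(n);np.savez(n+"1.npz",p=p)
    if n=="top":a=p[60:340,225:425]
    else:b=p[140:390,180:530]
a=cv2.resize(a,(357,500));b=cv2.resize(b,(443,316));o=np.zeros((500,800,3),np.uint8);o[:,:357]=a;o[:316,357:]=b
cv2.imwrite("pics/press.png",o[:,:,::-1])
```

```text
touch 0.31199707451839265
0.088 5.02443012538152
0.086 5.25
0.084 5.26
0.082 5.32
0.08 6.02
0.078 6.44
0.076 7.07
0.074 16.05
7.2667 [0.47469959 0.07876594 0.07611545] [-2.7407226   0.2371602  16.29562223]
```

View pics/press.png

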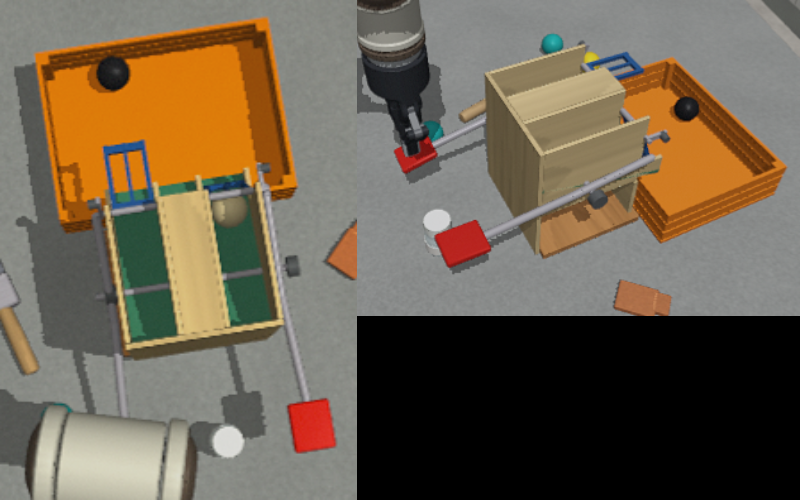

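The stop is reached, the left flap is open, and the dark stone lies in the basket (114,73 in the composite). The pale stone is still behind its flap. Now I ease the pad up.

Run:
```python
from h import *
t=env.sense()["time_s"]
env.servo_line(at(0,.127),vel=.024)
s=env.sense();print(s["time_s"]-t,s["tcp_pos"],s["ft_force"])
env.servo_line(at(0,.135),vel=.02)
env.servo_line(at(-.01,.22),vel=.12)
env.servo_line(at(-.10,.24),vel=.15)
s=env.sense();print(s["time_s"],s["ft_force"])
for n in("top","side"):
    p,_=env.grab_frame(n)
    for c,a in reds(p): print(n,c,a)
    if n=="top":a=p[60:340,225:425]
    else:b=p[140:390,180:530]
a=cv2.resize(a,(357,500));b=cv2.resize(b,(443,316));o=np.zeros((500,800,3),np.uint8);o[:,:357]=a;o[:316,357:]=b
cv2.imwrite("pics/end.png",o[:,:,::-1])
```

```text
2.3666 [0.47000128 0.07803051 0.12689372] [ 0.60829729  0.24450075 -0.02644339]
11.9167 [ 0.28440647  1.10255869 -0.79251287]
top [398.56363636 297.46181818] 550
top [295.68369028 314.71334432] 607
side [218.99638989 241.86823105] 554
side [262.82162162 331.42162162] 925Traceback (most recent call last):
  File "<stdin>", line 14, in <module>
cv2.error: OpenCV(4.12.0) :-1: error: (-5:Bad argument) in function 'resize'
> Overload resolution failed:
>  - src is not a numpy array, neither a scalar
>  - Expected Ptr<cv::UMat> for argument 'src'
```

Both pads are back at their rest pixels. One last look before handing in; the crop failed only because a variable was overwritten.

Run:
```python
from h import *
p,_=env.grab_frame("top");cv2.imwrite("pics/end2.png",cv2.resize(p[60:340,190:450,::-1],(557,600)))
```

```text
(no output)
```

View pics/end2.png

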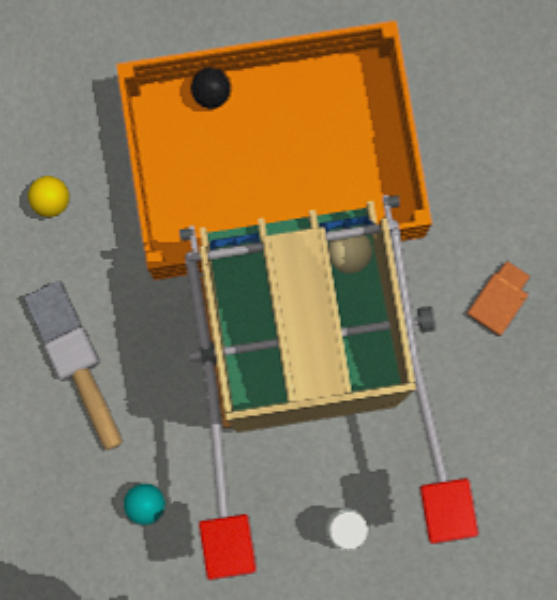

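The dark stone is in the basket (210,88), both flaps are shut at (235,242) and (345,225), and the pale stone is in its lane (350,252). The jar, brush and sherd have not moved.

```bash
python3 -c "
from rig import env
print(env.job_done())"
```

```text
the job is handed in; nothing more can be done
None
```

The job is handed in: the dark stone is in the orange basket, its pad was eased back up over about 2.4 s so the left flap shut, and the pale stone, jar, brush and potsherd are where they were.

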